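Hang the loaded slide carrier on the sloped draining rail

ROBOT

A 6-joint arm with a two-finger parallel gripper is mounted at the origin on a cart in front of the work surface, level with it; the furniture and walls round the work are solid. World frame = base frame: x ahead of the robot, y to its left, z up, the work surface at z = 0. Lengths are in mm, angles in rad, forces in N, time in s.
With the tool pointing down it reaches from about 350 to 875 mm from the base axis. Payload 4.2 kg.
Tool frame: the origin (TCP) lies on the centre line of the jaws, within the pads' length; the fingertips stand 25 mm ahead of it and the grasp point (between the pads) lies 6 mm ahead of it; z points along the fingers, y is the direction in which the jaws open and shut (so a half turn about z gives the same grasp; the last joint's range is limited). The gripper opens to 85 mm and grips with 20 to 120 N. Pads are 22 mm wide; open, the fingers measure 114 mm over their backs; the gripper's body (76 mm by 85 mm) begins 54 mm behind the grasp point. The pads swing forward as they close: fully open they stand 13 mm farther back than shut.
Start: joints at [1.551, 0.385, 0.008, 0, -1.194, -0.259], TCP at [171.969, 600.854, 256.312] pointing down, gripper open.
Joint ranges: [-3.14, 3.14], [-1.21, 2.06], [-1.07, 1.41], [-3.16, 2.05], [-2.99, -0.16], [-3.1, 3.1]. Speed limits (rad/s): [2.79, 2.79, 3.14, 3.14, 3.14, 3.14].

INTERFACE

Orientations are given as a unit quaternion [x, y, z, w].
In Python, from bench import arm gives the robot as it stands.
- The arm moves only by the tool drive_tool, never from a script. Its argument "plan" is a list of rows, each a list of 2 entries, a list of its own where there are three numbers: the shift along the tool's x, y, z in m, then the turn about the tool's z in degrees. A call has 1 to 12 rows; each row shifts and turns the commanded pose from where the row before left it, along the tool's axes as they then stand; what a row does not reach is not made up. A row lasts 1/8 s, in which the tool goes at most 62.5 mm and 10.7 degrees, less where a joint would pass 70% of its speed; a pose out of reach is approached as far as the arm can. A call with a gripper value outside its range is refused whole. "fingers" is the closure, from -1 (fully open) to 1 (shut), so that 0 is half open, set as the call begins (left out, the last holds). The fingers move at their own pace and stop on an object; the grip force is fixed at half the most. Time passes only in rows, so rows that do not move let the fingers close. It gives the time, the measured TCP pose, the force and the opening at its end, in the units of the state.
- arm.read_state(): the state, without advancing time (a new reading comes with each control period).
- arm.get_image(name): name is "scene" or "top"; returns a dict with "image" (420x560x3 uint8, red, green, blue), "K" (3x3 intrinsics, pixels), "R" (3x3) and "t" (3): a world point X has camera coordinates R X + t. Camera axes: x right, y down, z forward; pixel columns grow to the right and rows downward; lengths in mm; the calibration is good to about 2 mm. A picture is of the moment at which its call begins. There is no depth.
- arm.job_done(): hands the job in, once; it reports no verdict.
The state is a dict: "clock": time; "joints": joint angles; "joint_vel": joint speeds; "joint_efforts": joint torques, N m; "position": TCP position; "ee_rot": TCP orientation; "contact_force": force on the tool from outside, world axes, zero at the start; "wrist_torque": the same for the moment, N m; "gripper_width": finger opening in mm.
Only numpy, scipy, OpenCV 4.12 (cv2) and the standard library are available. Lean on these libraries where they do the work, as an engineer would, in place of code of your own. Each camera call takes 0.05 s, during which the arm holds its last target.

TASK

Hook the slide carrier that is full of glass slides onto the draining rail near the rail's high end, rollers on the bar, and let go of it there so that it rolls down by itself to the stop at the low end and hangs there upright over the tray. Do not push or guide it down the rail, do not tip it over, and leave the empty carrier where it stands.

Things in the scene. Friction and masses are not known exactly. Their poses are not given: they have to be found in the camera images.
- loaded_carrier_mid (a point): Loose aluminium carrier full of upright glass slides, 47x92x200 mm (x,y,z), 0.25-0.4 kg; point on its centre line 100 mm above its underside; z up, y lengthwise, x across (starts roughly towards world +x). Grip tab on top, grey: 12 mm thick (x), 36 long (y), 57 to 100 mm above this point. One flat arm at x -28 to -24 mm joins slide rack and rollers; slides end 34 mm below this point.
- loaded_carrier_hook (a point): On the loaded carrier, 21 mm above its mid point, same axes: lies on the bar's centre line when the carrier is seated. Two V-grooved white rollers in line along y (axles 14 mm above here at y +-22 mm, 24 mm wide) ride on the bar. The hook's mouth (from 55 mm below to 1 mm below here) is open towards +x only: the bar enters there, about 26 mm below here, then lower to seat.
- empty_carrier_mid (a point): The same carrier without slides, standing on the bench; same point, size and axes as loaded_carrier_mid. It stays where it is. The two carriers' places may be swapped.
- rail_high (a point): On the centre line of the fixed rail's bar near its high end: hang the carrier's middle here (30 mm either way along the rail will do). Round steel bar, 12 mm thick, sloping 6.5 degrees between two posts; the high post is 90 mm uphill of here. Axes: y horizontal along the rail, uphill; x horizontal across it, away from the robot; z up. A white tray 31 mm high lies below on the bench.
- rail_stop (a point): On the bar's centre line 225 mm along y downhill of rail_high, same axes: the carrier's middle comes here when its leading roller meets the stop, an upright plate 32 mm wide with a rubber face, set across the bar near its low end. The rollers turn freely, a little braked: the released carrier gets here in 2 to 3 s.

How it is judged (in metres and radians):
On the way:
1. the loaded carrier sits with its rollers on the bar near the high end, at most 60 mm downhill or 45 mm uphill of the marked point (y of loaded_carrier_mid in the frame of rail_high between -0.06 and 0.045 m and x of loaded_carrier_mid in the frame of rail_high between -0.015 and 0.015 m and z of loaded_carrier_mid in the frame of rail_high between -0.036 and -0.008 m), for 0.1 s.
At the end, for the whole second after the job is handed in: The loaded carrier hangs still on the bar at the stop: its middle within 15 mm of the stop position along the rail (20 mm on the downhill side), within 15 mm across and 12 mm in height of the seated position, upright within 15 degrees; the empty carrier is within 30 mm of where it stood (y of loaded_carrier_mid in the frame of rail_stop between -0.02 and 0.015 m and x of loaded_carrier_mid in the frame of rail_stop between -0.015 and 0.015 m and z of loaded_carrier_mid in the frame of rail_stop between -0.033 and -0.009 m and angle between loaded_carrier_mid's own z axis and vertical below 0.27 rad and linear speed of loaded_carrier below 0.05 m/s and distance of empty_carrier_mid from where it was at the start of the episode below 0.03 m); the robot touches nothing.
It fails at once if the robot touches the carrier while it is on the lower half of the rail (contact force between any of the fingers, the arm and loaded_carrier above 0.3 N and y of loaded_carrier_mid in the frame of rail_stop between -0.05 and 0.11 m and x of loaded_carrier_mid in the frame of rail_stop between -0.02 and 0.02 m and z of loaded_carrier_mid in the frame of rail_stop between -0.04 and 0 m).
It fails at once if the loaded carrier is tipped over (angle between loaded_carrier_mid's own z axis and vertical above 0.7 rad).
It fails at once if the empty carrier is moved (distance of empty_carrier_mid from where it was at the start of the episode above 0.03 m).
It also fails if it takes over 48 s, if anything falls off the work surface, if the arm or the gripper's body presses on something with over 40 N, if the wrist force passes 120 N, or if a joint passes its speed limit or range.

## Working session

There is one attempt and no reset: what is moved stays moved. The work goes in short steps, Python scripts to look and compute and a tool call to move; the robot and the scene stay as the last step left them, time stands still between calls to the robot, and variables do not carry over. Pictures are saved under pics/ and viewed, and the job is handed in when it is done.

Besides the shell and the picture viewer there is one more tool, called after "Request:" by a JSON object that holds its "method" and its "body", one argument or row to a line. drive_tool: Moves the arm, as the interface text tells. Its arguments: {"type":"object","properties":{"plan":{"type":"array"},"fingers":{"type":"number"}},"required":["plan"]}

```bash
mkdir -p pics; ls; python3 - <<'E'
from bench import arm
import cv2,pickle
s=arm.read_state()
print(s)
for n in("scene","top"):
    d=arm.get_image(n); cv2.imwrite(f"pics/{n}0.png",d["image"][:,:,::-1]); pickle.dump(d,open(f"{n}0.pkl","wb"))
    print(n,d["K"],d["R"],d["t"])
E
```

```text
pics
{'clock': 0.0, 'joints': array([ 1.55062174e+00,  3.85546548e-01,  6.62639217e-03, -5.20639745e-04,
       -1.19400109e+00, -2.58608623e-01]), 'joint_vel': array([ 0.00052796, -0.00012058,  0.00022955, -0.00157289, -0.00060516,
       -0.00152728]), 'joint_efforts': array([ 3.24326093e-04, -3.92286694e+01,  1.88403279e+01,  4.18608114e+00,
       -4.68946091e-03, -2.16077694e-06]), 'position': array([171.81421782, 600.36483028, 255.22457912]), 'ee_rot': array([ 9.90286774e-01, -1.39035674e-01, -1.13875614e-04,  1.08369298e-03]), 'contact_force': array([0.03846974, 0.3016713 , 0.69471229]), 'wrist_torque': array([ 0.02961793, -0.04676528,  0.07006521]), 'gripper_width': 85.18619438160403}
scene [[498.81805396   0.         270.24981445]
 [  0.         498.81805396 205.49063289]
 [  0.           0.           1.        ]] [[ 0.7863913  -0.61738025  0.02074504]
 [-0.26154213 -0.36318912 -0.89425353]
 [ 0.55962884  0.69780749 -0.44707971]] [-417.0981912   306.98804328 1006.42561304]
top [[443.3208248    0.         279.22364094]
 [  0.         443.3208248  210.36807792]
 [  0.           0.           1.        ]] [[ 0.01274957 -0.99986361 -0.0104983 ]
 [-0.99896103 -0.01227725 -0.0438877 ]
 [ 0.04375282  0.01104694 -0.99898131]] [ -11.36563247  529.26486911 1107.51414296]
```

View pics/scene0.png

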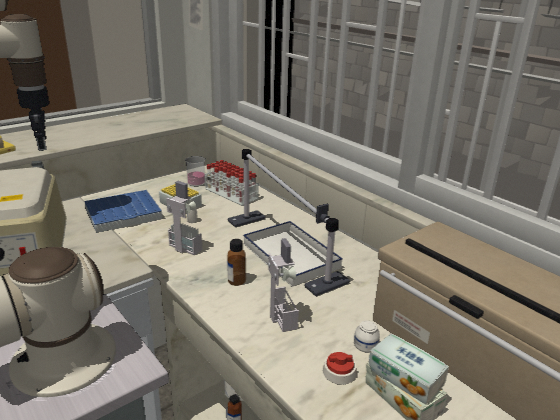

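View pics/top0.png

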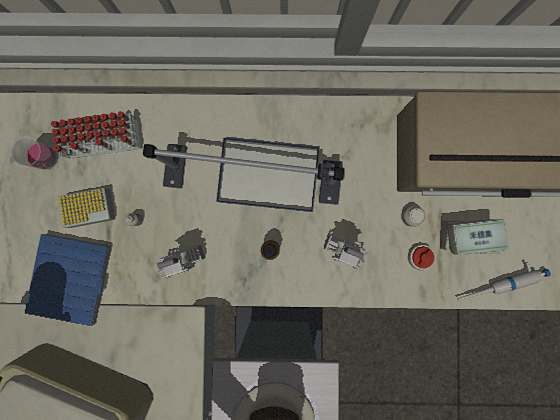

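The rail runs from its high end on the left (top view 150,150) to the low end at (335,172), with the stop near (322,172). The carriers are at about (180,260) and (345,250) in the top view. I'll zoom in to see which one is loaded.

```bash
python3 - <<'E'
import cv2,numpy as np
a=cv2.imread("pics/scene0.png");b=cv2.imread("pics/top0.png")
f=lambda im,x,y,w,h,k:cv2.resize(im[y:y+h,x:x+w],(w*k,h*k),interpolation=cv2.INTER_CUBIC)
cv2.imwrite("pics/zs.png",np.hstack([f(a,155,170,65,95,6),f(a,255,230,65,100,6)[:570]]))
cv2.imwrite("pics/zt.png",np.hstack([f(b,145,220,65,65,6),f(b,315,205,65,65,6)]))
cv2.imwrite("pics/zr.png",f(b,135,125,225,100,3))
cv2.imwrite("pics/zrs.png",f(a,220,140,140,160,3))
E
```

```text
(no output)
```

View pics/zs.png

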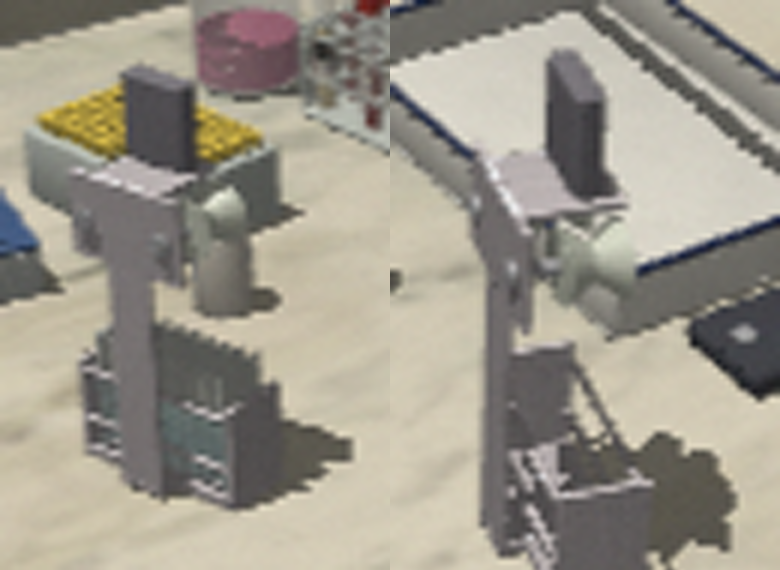

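View pics/zt.png

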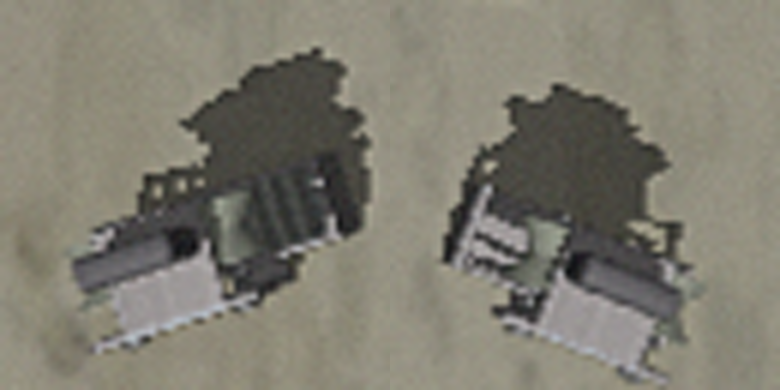

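View pics/zr.png

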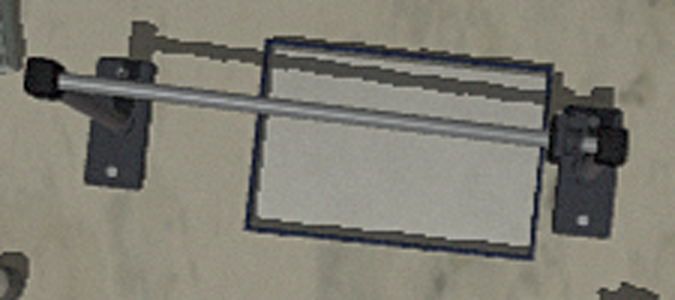

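View pics/zrs.png

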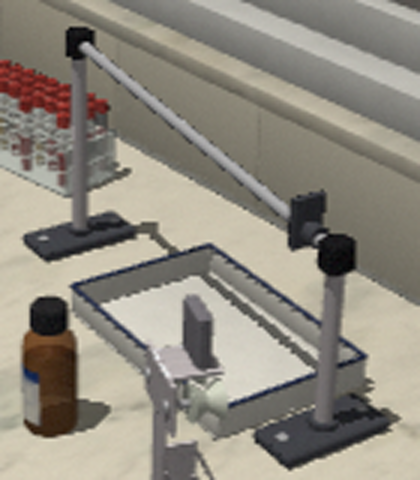

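The left carrier is the loaded one: slides show in its rack in both views. Next I'll zoom in on the rail ends and tab to pick points.

```bash
cat > h.py <<'E'
import cv2,numpy as np,pickle
def zoom(im,x,y,w,h,k,fn,grid=10):
    z=cv2.resize(im[y:y+h,x:x+w],(w*k,h*k),interpolation=cv2.INTER_CUBIC)
    for u in range(-(-x//grid)*grid,x+w,grid):
        cv2.line(z,((u-x)*k+k//2,0),((u-x)*k+k//2,6),(0,0,255),1);cv2.putText(z,str(u),((u-x)*k,18),0,.4,(0,0,255),1)
    for v in range(-(-y//grid)*grid,y+h,grid):
        cv2.line(z,(0,(v-y)*k+k//2),(6,(v-y)*k+k//2),(0,0,255),1);cv2.putText(z,str(v),(8,(v-y)*k+k//2),0,.4,(0,0,255),1)
    cv2.imwrite(fn,z)
E
python3 - <<'E'
from h import *
a=cv2.imread("pics/scene0.png");b=cv2.imread("pics/top0.png")
zoom(b,138,135,70,50,11,"pics/a1.png");zoom(b,290,145,70,50,11,"pics/a2.png")
zoom(a,235,145,110,90,7,"pics/a3.png")
zoom(a,160,170,60,50,12,"pics/a4.png");zoom(b,145,235,70,45,11,"pics/a5.png")
E
```

```text
(no output)
```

View pics/a1.png

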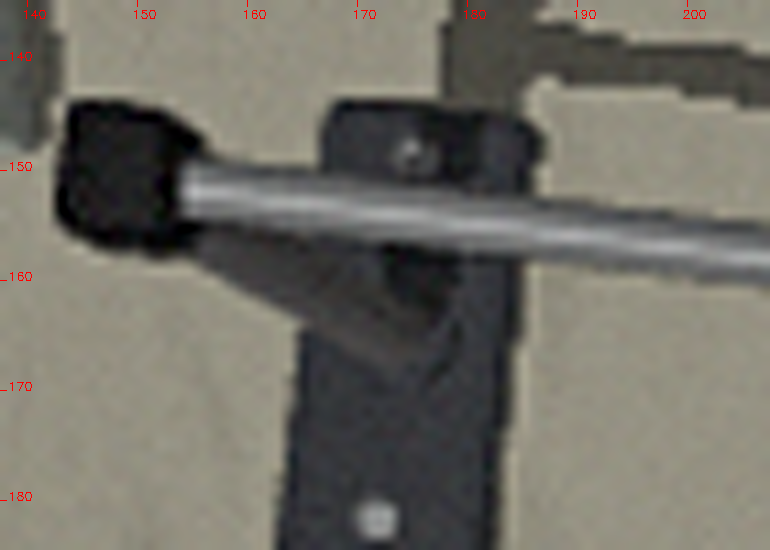

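View pics/a2.png

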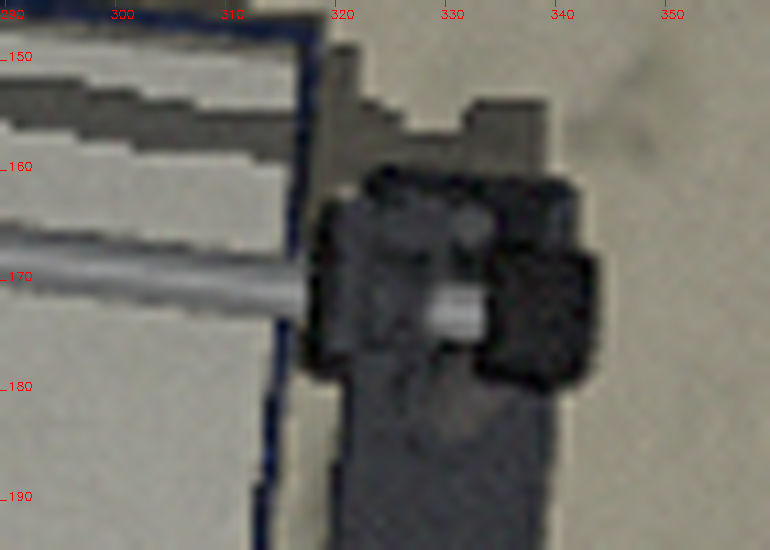

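View pics/a3.png

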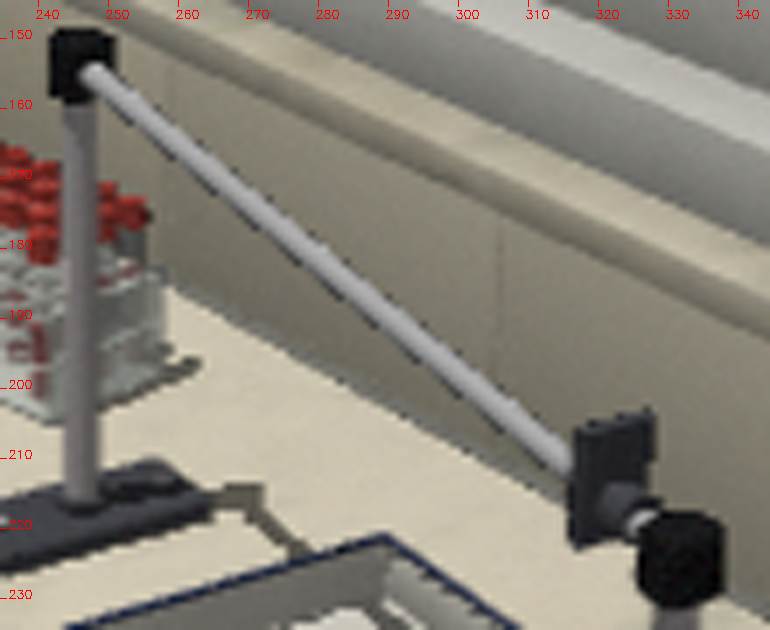

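View pics/a4.png

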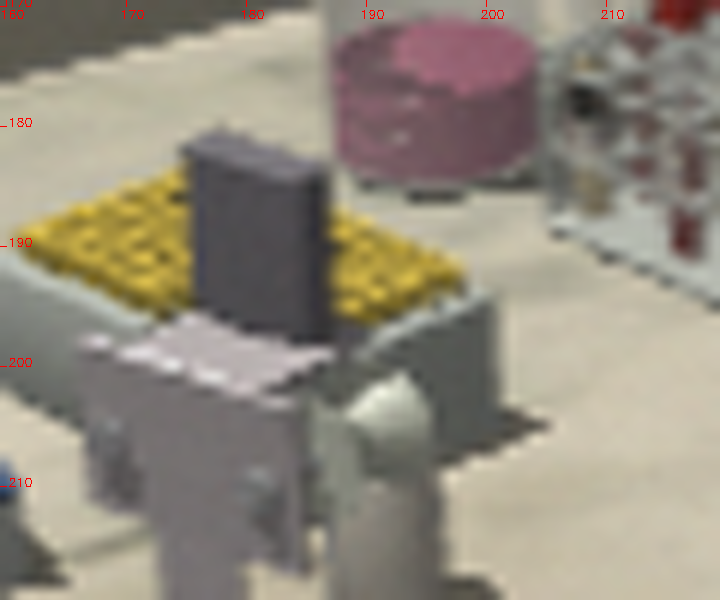

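View pics/a5.png

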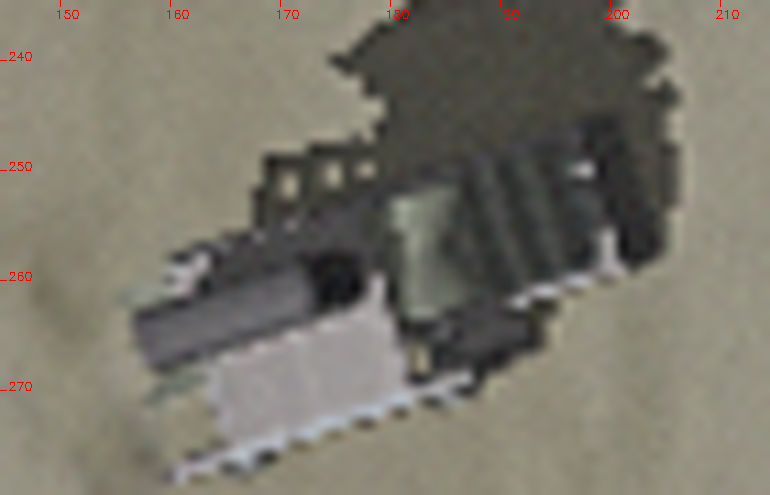

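In the top view the bar's centre line runs (153.9,151.8) to (316.8,170.7). In the scene view it runs (247.8,154.8) to (315.2,210.5). The tab's top-face corners are clear in both views, so I'll triangulate.

```bash
cat > m.py <<'E'
from h import *
from scipy.optimize import least_squares
S=pickle.load(open("scene0.pkl","rb"));T=pickle.load(open("top0.pkl","rb"))
def proj(d,X):
    c=np.atleast_2d(X)@d["R"].T+d["t"]; p=c@d["K"].T; return p[:,:2]/p[:,2:]
def tri(ps,pt):
    P=[d["K"]@np.c_[d["R"],d["t"]] for d in(S,T)]
    x=cv2.triangulatePoints(P[0],P[1],np.array(ps,float).reshape(2,1),np.array(pt,float).reshape(2,1)); x=(x[:3]/x[3]).ravel()
    return x
def rz(a): return np.array([[np.cos(a),-np.sin(a),0],[np.sin(a),np.cos(a),0],[0,0,1]])
E
python3 - <<'E'
from m import *
np.set_printoptions(precision=2,suppress=True)
for n,d in(("S",S),("T",T)): print(n,-d["R"].T@d["t"])
# tab corners order: (x-,y+),(x-,y-),(x+,y-),(x+,y+)
tt=np.array([[158.3,268.1],[173.6,263.4],[171.8,258.3],[156.5,263.1]])
order=[0,1,2,3]
ts=np.array([[175.1,182.2],[184.5,184.75],[186.8,183.25],[178,180.2]])
C=np.array([[-6,18],[-6,-18],[6,-18],[6,18]],float)
def res(p,zfix=True):
    X=np.c_[C,np.zeros(4)]@rz(p[2]).T+[p[0],p[1],p[3] if len(p)>3 else 200]
    return np.r_[(proj(T,X)-tt).ravel(),(proj(S,X)-ts).ravel()]
for p0 in([420,260,.2],[420,260,.2,200]):
    r=least_squares(res,p0);print(r.x,np.rad2deg(r.x[2]));print(r.fun.reshape(-1,2))
# only top
r=least_squares(lambda p:res(p)[:8],[420,260,.2]);print("T only",r.x)
r=least_squares(lambda p:res(p)[8:],[420,260,.2]);print("S only",r.x)
# bar
pt=np.array([[153.9,151.8],[207.5,157.2],[289.5,168],[316.8,170.7]]);ps=np.array([[247.8,154.8],[280.2,181.9],[315.2,210.5]])
A=tri(ps[0],pt[0]);B=tri(ps[2],pt[3]);print("ends",A,B,np.linalg.norm(A-B),np.rad2deg(np.arcsin((A-B)[2]/np.linalg.norm(A-B))))
for d,q in((S,ps),(T,pt)):
    # residual
    a,b=proj(d,A)[0],proj(d,B)[0];n=np.array([-(b-a)[1],(b-a)[0]])/np.linalg.norm(b-a);print((q-a)@n)
print("cap",tri([246.1,153.9],[149,150.5]), "lowcap",tri([331.5,224.5],[338.5,173]))
h=A-B;print("uphill yaw",np.rad2deg(np.arctan2(-h[0],h[1])))
E
```

```text
S [-154.93 -848.3   733.13]
T [ 480.4   -17.1  1129.49]
[407.66 230.05   0.3 ] 17.336795411531497
[[-0.36  0.24]
 [ 0.84  0.01]
 [ 1.06 -0.4 ]
 [-0.13 -0.28]
 [-1.03 -1.35]
 [-0.32 -0.51]
 [ 0.58 -0.51]
 [-0.71 -0.81]]
[407.85 231.09   0.3  197.45] 17.371270024318477
[[-0.5   0.04]
 [ 0.64 -0.18]
 [ 0.87 -0.58]
 [-0.27 -0.47]
 [-1.09 -0.61]
 [-0.39  0.24]
 [ 0.5   0.23]
 [-0.78 -0.07]]
T only [407.42 230.78   0.32]
S only [405.99 225.08   0.26]
ends [640.13 254.19 217.09] [603.56 -82.55 187.24] 340.03849420604234 5.035903832143811
[-0.23  0.7   1.17]
[ 0.58 -1.06 -1.07 -1.95]
cap [642.49 265.17 215.94] lowcap [ 604.8  -133.8   170.71]
uphill yaw -6.198575789901564
```

```bash
python3 - <<'E'
from m import *
np.set_printoptions(precision=2,suppress=True)
pt=np.array([[153.9,151.8],[207.5,157.2],[289.5,168],[316.8,170.7]]);ps=np.array([[247.8,154.8],[280.2,181.9],[315.2,210.5]])
def line(p): return np.array([p[0],250,p[1]]),np.array([p[2],-50,p[3]])
def res(p,pri):
    A,B=line(p);o=[]
    for d,q in((S,ps),(T,pt)):
        a,b=proj(d,A)[0],proj(d,B)[0];n=np.array([-(b-a)[1],(b-a)[0]])/np.linalg.norm(b-a);o+=list((q-a)@n)
    h=A-B
    if pri:o.append((np.rad2deg(np.arctan2(h[2],np.hypot(*h[:2])))-6.5)*20)
    return o
for pri in(0,1):
    r=least_squares(lambda p:res(p,pri),[640,217,600,190]);A,B=line(r.x);h=A-B
    print(A,B,r.fun,np.rad2deg(np.arctan2(h[2],np.hypot(*h[:2]))),"yaw",np.rad2deg(np.arctan2(-h[0],h[1])))
# position along rail: project measured points onto line from each view
u=h/np.linalg.norm(h);print("u",u)
def along(d,q):
    f=least_squares(lambda s:(proj(d,B+s[0]*u)[0]-q),[100.]);return B+f.x[0]*u,f.fun
for n,d,q in(("barend hi",T,pt[0]),("barend hi",S,ps[0]),("capctr",T,[149,150.5]),("capctr",S,[246.1,153.9]),("stopface T",T,pt[3]),("stop S",S,ps[2]),("lowcap T",T,[338.5,173]),("lowcap S",S,[331.5,224.5]),("barend low T",T,[331,173]),("barlow S",S,[326.5,218.5])):
    print(n,*along(d,np.array(q)))
# post feet: base center
def ground(d,q,z=0):
    v=d["R"].T@np.linalg.solve(d["K"],[q[0],q[1],1]);c=-d["R"].T@d["t"];return c+v*(z-c[2])/v[2]
print("post foot", ground(S,[246.2,215],8))
print("bolts hi", ground(T,[174.4,148.3],8),ground(T,[171.8,181.6],8))
print("low foot", ground(S,[331,283],8))
E
```

```text
[639.1  250.   217.77] [611.7  -50.   182.09] [-0.09  0.17 -0.08  0.35 -0.62  0.41 -0.14] 6.755178408836706 yaw -5.217678649055291
[639.34 250.   216.97] [611.53 -50.   182.64] [-0.23  0.16  0.05  0.41 -0.6   0.37 -0.19  0.01] 6.500480418474389 yaw -5.295224973331628
u [0.09 0.99 0.11]
barend hi [639.78 254.81 217.52] [ 0.05 -0.41]
barend hi [639.54 252.23 217.22] [-0.15  0.18]
capctr [640.72 264.87 218.67] [-0.04  0.29]
capctr [640.31 260.53 218.17] [ 0.09 -0.11]
stopface T [608.16 -86.39 178.47] [-0.02  0.19]
stop S [609.59 -70.91 180.24] [ 0.03 -0.04]
lowcap T [ 603.78 -133.68  173.06] [-0.06  0.48]
lowcap S [ 603.62 -135.4   172.86] [ 0.34 -0.41]
barend low T [ 605.28 -117.49  174.91] [ 0.05 -0.4 ]
barlow S [ 605.7  -112.93  175.44] [-0.59  0.72]
post foot [650.64 275.18   8.  ]
bolts hi [684.92 265.08   8.  ] [599.47 269.74   8.  ]
low foot [ 609.04 -144.7     8.  ]
```

```bash
python3 - <<'E'
from h import *
a=cv2.imread("pics/scene0.png")
zoom(a,215,205,150,95,5,"pics/b1.png")
E
```

```text
(no output)
```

View pics/b1.png

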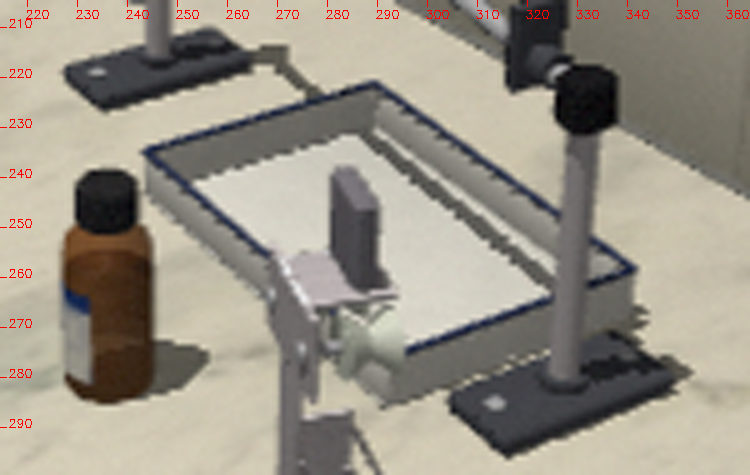

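Checks:
- Rail slope comes out at 6.5–6.75°, matching the spec.
- The high post is at y≈265, so rail_high is about (632, 175, 208). The stop face is then consistent at y≈-84.
- The tab is at (407.5, 231), yaw 17.4°, with its top at about 199.

Now moving above the tab.

Request:
{"method": "drive_tool", "body": {
  "plan": [
    [[0,0,0],10],
    [[0,0,0],10],
    [[0,0,0],10],
    [[0,0,0],10],
    [[0,0,0],10],
    [[0,0,0],6.6]
  ],
  "fingers": -1
}}

```text
clock: 0.85
position: [171.9, 600.5, 255.6]
ee_rot: [0.805, -0.594, 0.0, 0.001]
contact_force: [-1.1, -0.4, 0.6]
gripper_width: 85.4
```

Request:
{"method": "drive_tool", "body": {
  "plan": [
    [[0.05,-0.0135,0],0],
    [[0.05,-0.0135,0],0],
    [[0.05,-0.0135,0],0],
    [[0.05,-0.0135,0],0],
    [[0.05,-0.0135,0],0],
    [[0.05,-0.0135,0],0],
    [[0.05,-0.0135,0],0],
    [[0.05,-0.0135,0],0],
    [[0.022,-0.0065,0],0],
    [[0,0,0],0],
    [[0,0,0],0]
  ]
}}

```text
clock: 2.22
position: [407.3, 232.8, 256.1]
ee_rot: [0.806, -0.592, -0.0, 0.0]
contact_force: [0.6, -0.0, -0.2]
gripper_width: 85.2
```

```bash
cat > st.py <<'E'
from bench import arm
import numpy as np,sys
np.set_printoptions(precision=3,suppress=True)
def rel(tx,ty,tz,yaw=None):
    from scipy.spatial.transform import Rotation as Ro
    s=arm.read_state();R=Ro.from_quat(s["ee_rot"]).as_matrix()
    print(s["clock"],"pos",s["position"],"a",np.rad2deg(np.arctan2(R[1,0],R[0,0])),"F",s["contact_force"],"w",s["gripper_width"],"j",s["joints"])
    print("zaxis",R[:,2],"tool shift",R.T@(np.array([tx,ty,tz])-s["position"]))
E
python3 - <<'E'
from st import *
rel(407.5,231,187)
import cv2;from h import zoom
for n in("scene","top"):
    im=arm.get_image(n)["image"][:,:,::-1].copy(); cv2.imwrite(f"pics/{n}1.png",im)
    if n=="scene": zoom(im,130,110,120,100,6,"pics/c1.png")
    else: zoom(im,120,220,100,75,7,"pics/c2.png")
E
```

```text
2.225 pos [407.327 232.813 256.12 ] a -72.56666365976423 F [ 0.641 -0.044 -0.166] w 85.24724459378493 j [ 0.867  0.117 -0.357 -0.    -1.096 -0.562]
zaxis [-0. -0. -1.] tool shift [ 1.784  0.353 69.12 ]
```

View pics/c1.png

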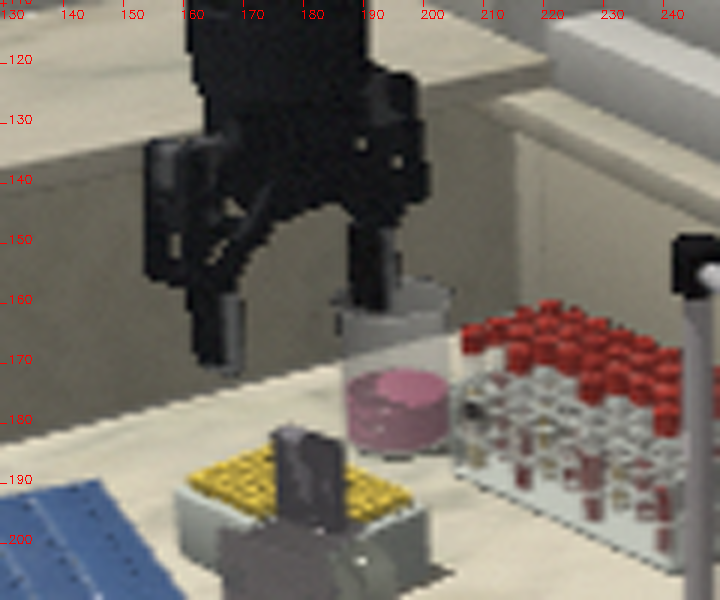

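View pics/c2.png

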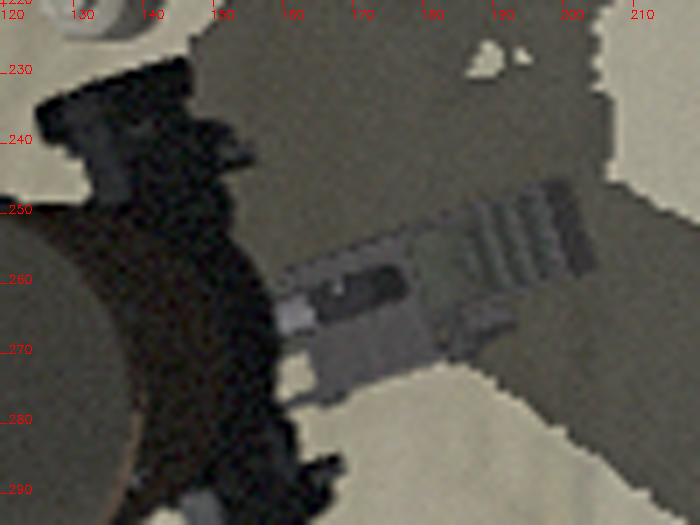

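The open fingers straddle the tab symmetrically: tips at about (165,168) and (191,160), tab at (181,184). Descending.

Request:
{"method": "drive_tool", "body": {
  "plan": [
    [[0.0018,0,0.02],0],
    [[0,0,0.02],0],
    [[0,0,0.014],0],
    [[0,0,0.014],0],
    [[0,0,0],0]
  ]
}}

```text
clock: 2.95
position: [407.7, 230.6, 187.3]
ee_rot: [0.806, -0.592, -0.0, 0.001]
contact_force: [-0.3, 0.3, 0.5]
gripper_width: 85.2
```

Request:
{"method": "drive_tool", "body": {
  "plan": [
    [[0,0,0],0],
    [[0,0,0],0],
    [[0,0,0],0],
    [[0,0,0],0],
    [[0,0,0],0],
    [[0,0,0],0],
    [[0,0,0],0]
  ],
  "fingers": 1
}}

```text
clock: 3.82
position: [408.3, 230.8, 188.6]
ee_rot: [0.806, -0.592, 0.0, -0.0]
contact_force: [0.1, -1.2, 3.1]
gripper_width: 11.1
```

```bash
python3 - <<'E'
from st import *
rel(407.5,231,320)
import cv2;from h import zoom
im=arm.get_image("scene")["image"][:,:,::-1].copy();zoom(im,130,130,120,135,5,"pics/d1.png")
E
```

```text
3.825 pos [408.32  230.778 188.589] a -72.56791839415214 F [ 0.135 -1.189  3.078] w 11.147412219597921 j [ 0.862  0.186 -0.462  0.    -0.923 -0.558]
zaxis [ 0.  0. -1.] tool shift [  -0.44     0.659 -131.412]
```

View pics/d1.png

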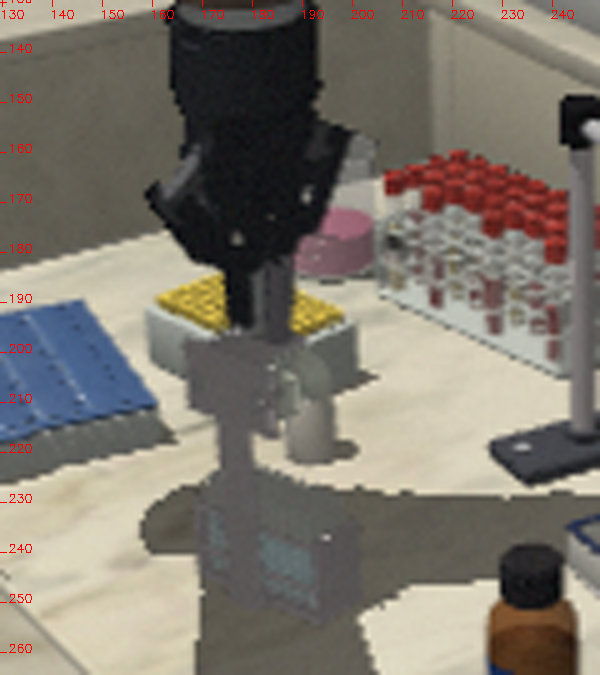

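Gripped, opening about 11 mm on the 12 mm tab. Lift, then turn to align with the rail.

Request:
{"method": "drive_tool", "body": {
  "plan": [
    [[0,0,-0.008],0],
    [[0,0,-0.016],0],
    [[0,0,-0.02],0],
    [[0,0,-0.02],0],
    [[0,0,-0.02],0],
    [[0,0,-0.02],0],
    [[0,0,-0.01],0],
    [[0,0,0],0]
  ]
}}

```text
clock: 4.88
position: [408.0, 230.9, 302.3]
ee_rot: [0.806, -0.592, -0.0, -0.0]
contact_force: [-0.4, 0.9, -4.3]
gripper_width: 11.3
```

Request:
{"method": "drive_tool", "body": {
  "plan": [
    [[0,0,0],4.7],
    [[0,0,0],6],
    [[0,0,0],7],
    [[0,0,0],5],
    [[0,0,0],0],
    [[0,0,0],0]
  ]
}}

```text
clock: 5.62
position: [407.9, 230.6, 301.6]
ee_rot: [-0.674, 0.739, 0.0, -0.001]
contact_force: [0.3, 0.1, -3.7]
gripper_width: 11.5
```

```bash
python3 - <<'E'
from st import *
a=np.deg2rad(-5.3);b=np.array([632.4,175.,208.4]);x=np.array([np.cos(a),np.sin(a),0])
p=b-90*x; rel(p[0],p[1],302)
import cv2;from h import zoom
im=arm.get_image("scene")["image"][:,:,::-1].copy();zoom(im,130,80,140,150,4,"pics/e1.png")
E
```

```text
5.625 pos [407.872 230.647 301.609] a -95.2082930913882 F [ 0.257  0.115 -3.691] w 11.462874131325924 j [ 0.862  0.082 -0.279 -0.    -1.211 -0.953]
zaxis [-0.001 -0.001 -1.   ] tool shift [  34.892 -138.652   -0.507]
```

View pics/e1.png

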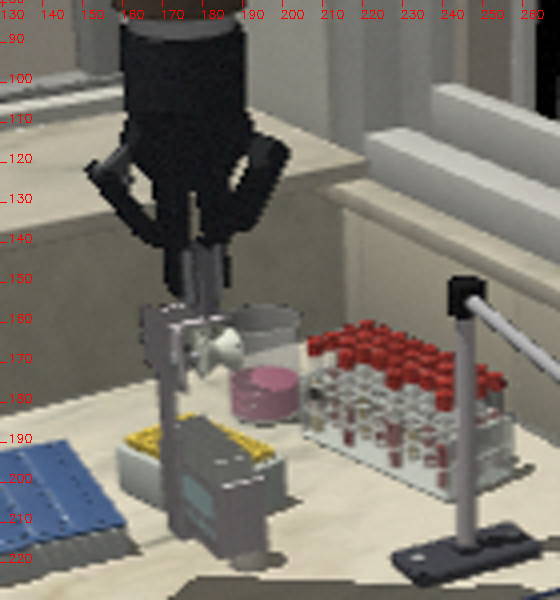

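Held upright, about 0.38 kg on the wrist. Moving to a point 90 mm short of the bar.

Request:
{"method": "drive_tool", "body": {
  "plan": [
    [[0.003,-0.01,0],0],
    [[0.006,-0.024,0],0],
    [[0.008,-0.032,0],0],
    [[0.008,-0.032,0],0],
    [[0.006,-0.024,0],0],
    [[0.004,-0.013,0],0],
    [[0,-0.004,0],0],
    [[0,0,0],0],
    [[0,0,0],0]
  ]
}}

```text
clock: 6.8
position: [542.7, 183.5, 302.5]
ee_rot: [-0.674, 0.739, 0.0, 0.0]
contact_force: [-0.2, 0.1, -3.6]
gripper_width: 11.3
```

```bash
python3 - <<'E'
from st import *
a=np.deg2rad(-5.3);b=np.array([632.4,175.,208.4]); rel(b[0],b[1],302)
import cv2;from h import zoom
im=arm.get_image("scene")["image"][:,:,::-1].copy();zoom(im,170,80,140,150,5,"pics/f1.png")
im=arm.get_image("top")["image"][:,:,::-1].copy();zoom(im,100,110,150,120,5,"pics/f2.png")
E
```

```text
6.8 pos [542.712 183.457 302.545] a -95.22269488417682 F [-0.185  0.128 -3.638] w 11.274786167791701 j [ 0.609  0.267 -0.047 -0.    -1.257 -0.7  ]
zaxis [-0.  0. -1.] tool shift [  0.258 -90.085   0.542]
```

View pics/f1.png

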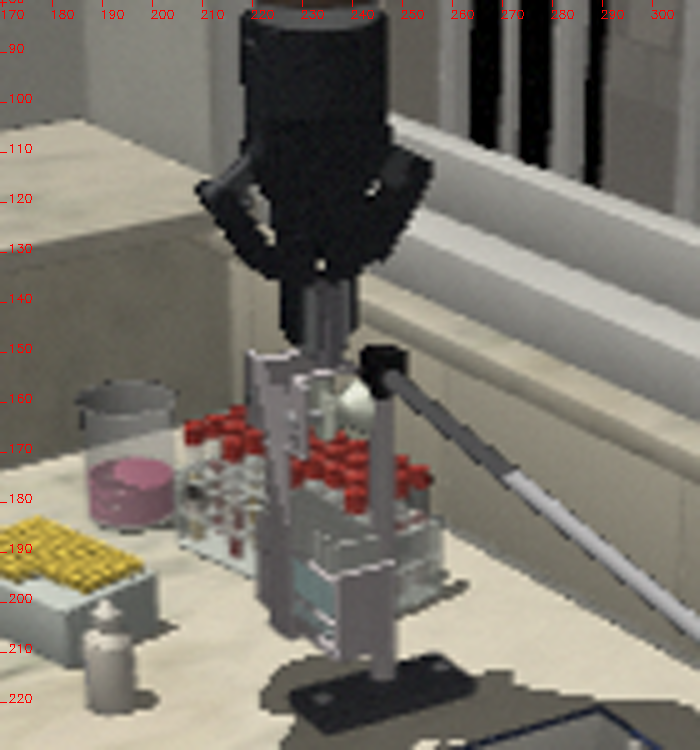

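View pics/f2.png

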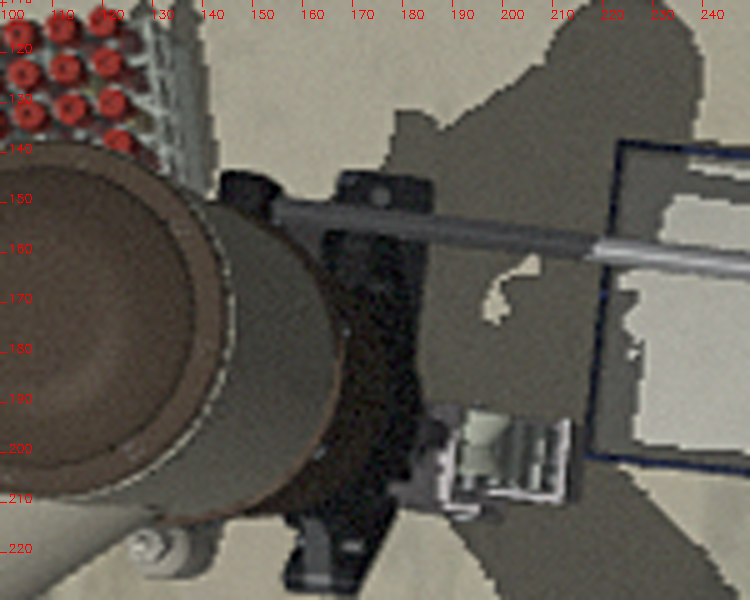

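Request:
{"method": "drive_tool", "body": {
  "plan": [
    [[0,-0.01,0],0],
    [[0,-0.015,0],0],
    [[0,-0.015,0],0],
    [[0,-0.012,0],0],
    [[0,-0.008,0],0],
    [[0,0,0],0]
  ]
}}

```text
clock: 7.65
position: [603.6, 177.5, 301.8]
ee_rot: [-0.674, 0.739, 0.0, -0.0]
contact_force: [-0.3, 0.4, -3.8]
gripper_width: 11.0
```

```bash
cat > ov.py <<'E'
from st import *
from m import proj,rz,S,T
import cv2
from h import zoom
def over(tag,dz=88.3,marks=True):
    s=arm.read_state();p=s["position"];mid=np.array([p[0],p[1],p[2]-dz]);Rz=rz(np.deg2rad(-5.3))
    d=arm.get_image("scene");im=d["image"][:,:,::-1].copy()
    k=6;x0,y0=190,100;w,h=125,100
    zoom(im,x0,y0,w,h,k,f"pics/{tag}s.png");z=cv2.imread(f"pics/{tag}s.png")
    def pt(X,c):
        u=proj(S,X)[0];cv2.circle(z,(int((u[0]-x0+.5)*k),int((u[1]-y0+.5)*k)),3,c,1)
    for X in([-28,-46,-100],[24,-46,-100],[24,-46,-34],[-24,-46,-34],[12,-22,35],[-12,-22,35],[6,-18,100],[0,0,21]): pt(mid+Rz@np.array(X,float),(0,0,255))
    for y in range(-50,251,20):pt(np.array([639.34-(250-y)*.0927,y,216.97-(250-y)*.11443]),(0,200,0))
    cv2.imwrite(f"pics/{tag}s.png",z)
    im=arm.get_image("top")["image"][:,:,::-1].copy();zoom(im,130,120,130,90,6,f"pics/{tag}t.png")
E
python3 - <<'E'
from ov import *
rel(632.4,175,302);over("g")
E
```

```text
7.65 pos [603.578 177.497 301.811] a -95.31136078151248 F [-0.313  0.421 -3.796] w 10.992544234578697 j [ 0.543  0.367  0.094 -0.    -1.299 -0.635]
zaxis [-0.001 -0.    -1.   ] tool shift [ -0.182 -28.929  -0.208]
```

View pics/gs.png

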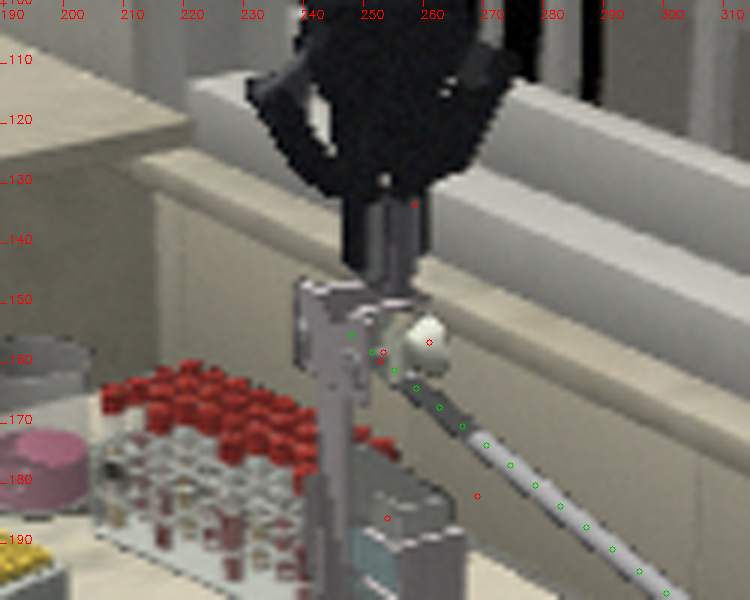

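View pics/gt.png

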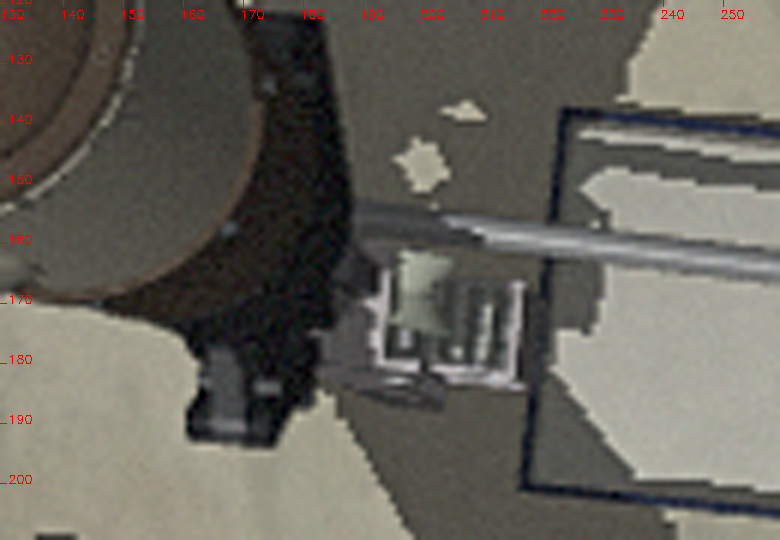

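The roller lands where predicted (260,157) and the bar line overlays. Bar height is between the rollers and the slides. I'll finish the insertion.

Request:
{"method": "drive_tool", "body": {
  "plan": [
    [[0,-0.007,0],0],
    [[0,-0.009,0],0],
    [[0,-0.008,0],0],
    [[0,-0.005,0],0],
    [[0,0,0],0],
    [[0,0,0],0]
  ]
}}

```text
clock: 8.5
position: [631.8, 174.9, 302.2]
ee_rot: [-0.674, 0.739, 0.0, -0.0]
contact_force: [-0.5, 0.2, -3.6]
gripper_width: 11.1
```

```bash
python3 - <<'E'
from ov import *
rel(632.4,175,276);over("i")
E
```

```text
8.5 pos [631.83  174.937 302.218] a -95.2760216141454 F [-0.545  0.177 -3.554] w 11.135461924547338 j [ 0.516  0.413  0.167 -0.    -1.325 -0.608]
zaxis [-0. -0. -1.] tool shift [-0.119 -0.572 26.218]
```

View pics/is.png

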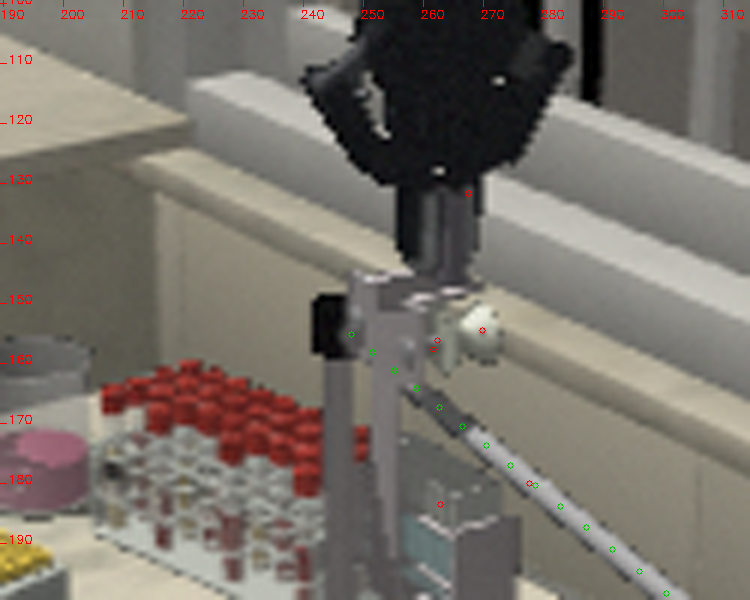

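View pics/it.png

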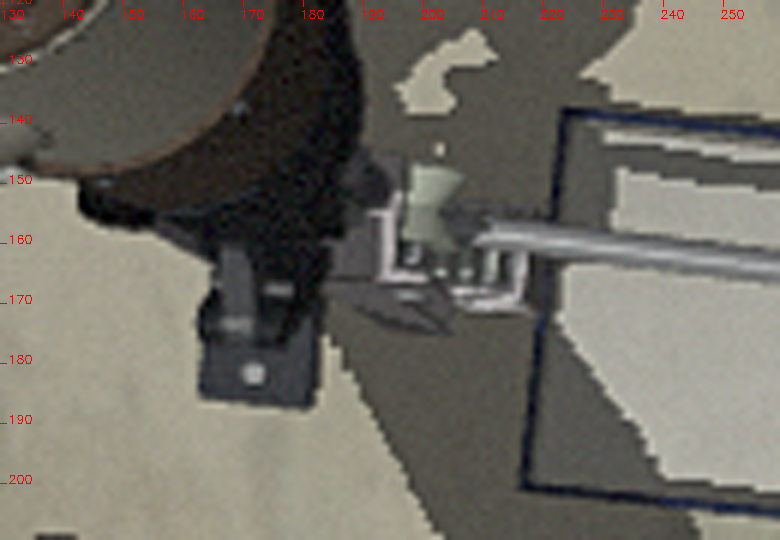

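Aligned: the roller at (202,153.7) in the top view matches its expected place over the bar once parallax is allowed for. Lowering.

Request:
{"method": "drive_tool", "body": {
  "plan": [
    [[0,-0.0006,0.006],0],
    [[0,0,0.006],0],
    [[0,0,0.005],0],
    [[0,0,0.003],0],
    [[0,0,0],0]
  ]
}}

```text
clock: 9.22
position: [632.5, 174.9, 281.9]
ee_rot: [-0.674, 0.739, 0.0, -0.0]
contact_force: [0.9, 0.3, -3.5]
gripper_width: 11.4
```

Request:
{"method": "drive_tool", "body": {
  "plan": [
    [[0,0,0.001],0],
    [[0,0,0.001],0],
    [[0,0,0],0]
  ]
}}

```text
clock: 9.6
position: [632.5, 174.9, 280.3]
ee_rot: [-0.674, 0.739, 0.0, -0.0]
contact_force: [0.1, -0.0, -3.9]
gripper_width: 11.5
```

Request:
{"method": "drive_tool", "body": {
  "plan": [
    [[0,0,0.001],0],
    [[0,0,0.001],0],
    [[0,0,0],0]
  ]
}}

```text
clock: 9.98
position: [632.6, 174.9, 278.3]
ee_rot: [-0.674, 0.739, -0.0, 0.0]
contact_force: [0.7, -0.2, -3.3]
gripper_width: 11.6
```

Request:
{"method": "drive_tool", "body": {
  "plan": [
    [[0,0,0.001],0],
    [[0,0,0],0]
  ]
}}

```text
clock: 10.22
position: [632.8, 174.9, 277.9]
ee_rot: [-0.674, 0.739, -0.0, 0.0]
contact_force: [-0.6, -0.4, -2.8]
gripper_width: 11.2
```

Request:
{"method": "drive_tool", "body": {
  "plan": [
    [[0,0,0.001],0],
    [[0,0,0],0]
  ]
}}

```text
clock: 10.48
position: [632.9, 174.9, 277.6]
ee_rot: [-0.674, 0.739, -0.001, 0.001]
contact_force: [-1.8, -0.6, 2.7]
gripper_width: 11.6
```

Request:
{"method": "drive_tool", "body": {
  "plan": [
    [[0,0,0.001],0],
    [[0,0,0],0]
  ]
}}

```text
clock: 10.72
position: [632.9, 174.9, 277.3]
ee_rot: [-0.674, 0.739, -0.001, 0.001]
contact_force: [-2.0, -0.1, 4.7]
gripper_width: 11.8
```

The force went from -3.6 to +4.7 N, so the uphill roller is on the bar. One look before letting go.

```bash
python3 - <<'E'
from ov import *
rel(632.4,175,277);over("j")
E
```

```text
10.725 pos [632.939 174.871 277.334] a -95.25168171726746 F [-2.04  -0.077  4.723] w 11.823745436823131 j [ 0.516  0.426  0.124  0.001 -1.267 -0.608]
zaxis [ 0.003  0.    -1.   ] tool shift [-0.079  0.55   0.333]
```

View pics/js.png

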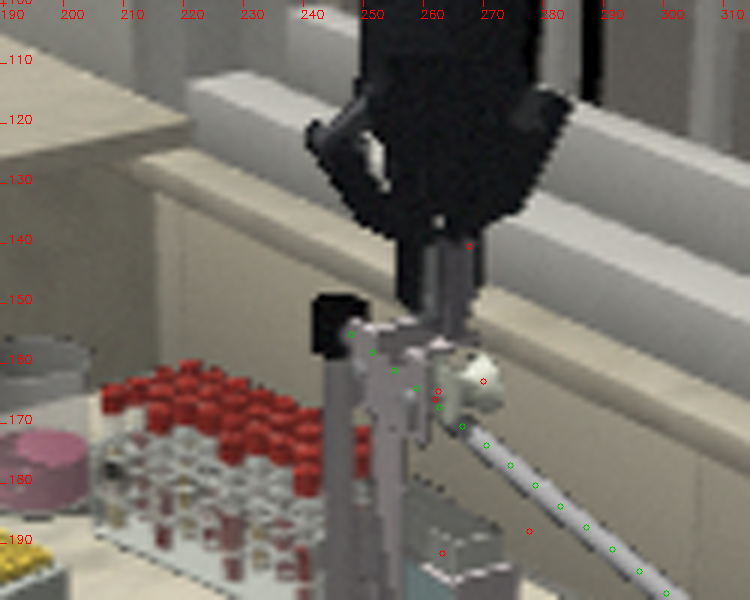

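View pics/jt.png

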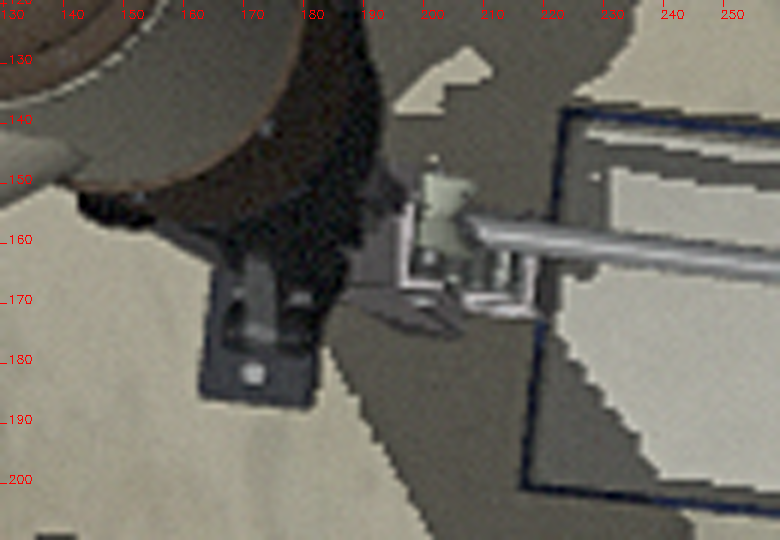

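The bar seems to sit about 2 mm towards the robot side of the groove, and Fx of -2 N agrees with that. I'll lift slightly and recentre.

Request:
{"method": "drive_tool", "body": {
  "plan": [
    [[0,0.002,-0.002],0],
    [[0,0,0.001],0],
    [[0,0,0.001],0],
    [[0,0,0],0],
    [[0,0,0],0]
  ]
}}

```text
clock: 11.45
position: [631.7, 175.3, 277.5]
ee_rot: [-0.674, 0.739, -0.001, 0.002]
contact_force: [1.1, -0.2, 6.8]
gripper_width: 11.3
```

Forces are now balanced and the height agrees with seated (mid 19 mm below the bar line, about 18.5 expected with only the uphill roller down). Releasing.

Request:
{"method": "drive_tool", "body": {
  "plan": [
    [[0,0,0],0],
    [[0,0,0],0],
    [[0,0,0],0],
    [[0,0,0],0]
  ],
  "fingers": -1
}}

```text
clock: 11.95
position: [630.4, 175.1, 274.8]
ee_rot: [-0.674, 0.739, 0.0, -0.001]
contact_force: [-1.3, -0.3, 0.7]
gripper_width: 82.4
```

```bash
python3 - <<'E'
from ov import *
rel(632.4,175,277);over("k")
E
```

```text
11.95 pos [630.355 175.092 274.796] a -95.27080958860965 F [-1.279 -0.25   0.694] w 82.40457638906972 j [ 0.518  0.425  0.117 -0.    -1.264 -0.61 ]
zaxis [-0.001 -0.    -1.   ] tool shift [-0.095 -2.043 -2.207]
```

View pics/ks.png

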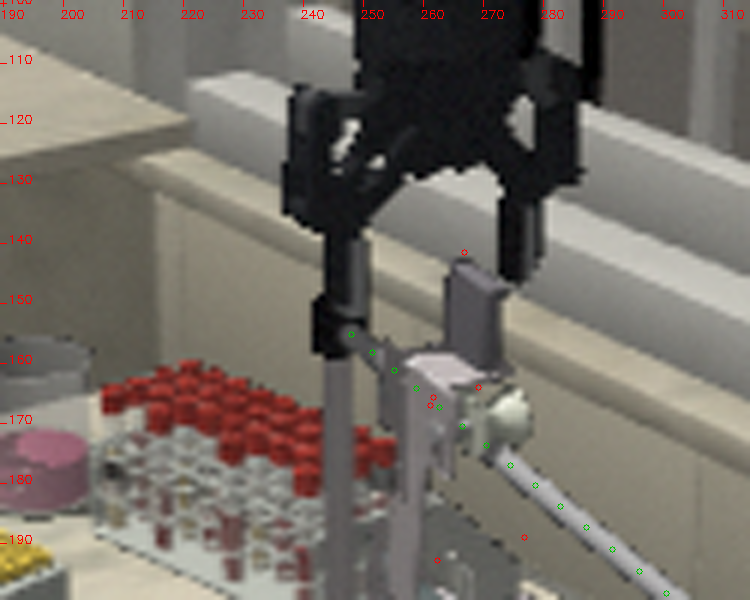

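The fingers are open, and the carrier is on the bar, clear of them and rolling off (roller now near (273,170)). I'll hold still while it goes, then raise the tool.

Request:
{"method": "drive_tool", "body": {
  "plan": [
    [[0,0,0],0],
    [[0,0,0],0],
    [[0,0,0],0],
    [[0,0,0],0],
    [[0,0,0],0],
    [[0,0,0],0],
    [[0,0,0],0],
    [[0,0,0],0],
    [[0,0,0],0],
    [[0,0,0],0],
    [[0,0,0],0],
    [[0,0,0],0]
  ]
}}

```text
clock: 13.55
position: [630.5, 175.1, 275.3]
ee_rot: [-0.674, 0.739, 0.0, 0.0]
contact_force: [-0.3, 0.7, 0.2]
gripper_width: 85.5
```

Request:
{"method": "drive_tool", "body": {
  "plan": [
    [[0,0,-0.01],0],
    [[0,0,-0.02],0],
    [[0,0,-0.02],0],
    [[0,0,-0.02],0],
    [[0,0,0],0],
    [[0,0,0],0],
    [[0,0,0],0],
    [[0,0,0],0],
    [[0,0,0],0],
    [[0,0,0],0],
    [[0,0,0],0],
    [[0,0,0],0]
  ]
}}

```text
clock: 15.05
position: [630.5, 175.1, 345.4]
ee_rot: [-0.674, 0.739, -0.0, 0.0]
contact_force: [-0.4, -0.7, 0.0]
gripper_width: 85.0
```

```bash
python3 - <<'E'
from ov import *
im=arm.get_image("scene")["image"][:,:,::-1].copy();zoom(im,210,90,160,150,4,"pics/l1.png")
im=arm.get_image("top")["image"][:,:,::-1].copy();cv2.imwrite("pics/l2.png",im);zoom(im,240,130,120,90,6,"pics/l3.png")
E
```

```text
(no output)
```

View pics/l1.png

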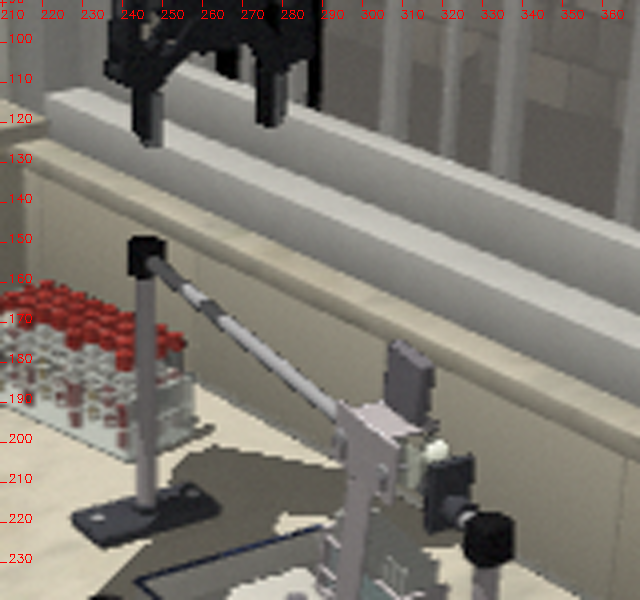

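View pics/l3.png

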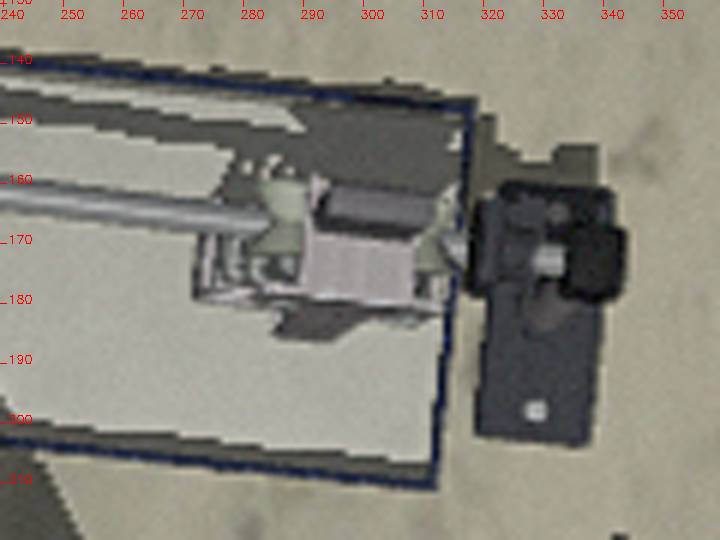

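The carrier is at the stop end, with a gap of about 3 px visible from roller (314,170) to plate (318,170). I'll wait and compare to see whether it is still moving.

Request:
{"method": "drive_tool", "body": {
  "plan": [
    [[0,0,0],0],
    [[0,0,0],0],
    [[0,0,0],0],
    [[0,0,0],0],
    [[0,0,0],0],
    [[0,0,0],0],
    [[0,0,0],0],
    [[0,0,0],0],
    [[0,0,0],0],
    [[0,0,0],0],
    [[0,0,0],0],
    [[0,0,0],0]
  ]
}}

```text
clock: 16.65
position: [630.6, 175.1, 345.3]
ee_rot: [-0.674, 0.739, 0.0, -0.0]
contact_force: [-0.3, 0.1, 0.4]
gripper_width: 85.2
```

```bash
python3 - <<'E'
from ov import *
im=arm.get_image("scene")["image"][:,:,::-1].copy();zoom(im,210,140,160,150,4,"pics/m1.png")
im=arm.get_image("top")["image"][:,:,::-1].copy();cv2.imwrite("pics/m2.png",im);zoom(im,240,130,120,90,6,"pics/m3.png")
# where the tab top centre & rollers should be at stop
Rz=rz(np.deg2rad(-5.3));u=Rz@np.array([0,np.cos(.1134),np.sin(.1134)]);n=Rz@np.array([0,-np.sin(.1134),np.cos(.1134)])
hook=np.array([639.34-(250+49)*.0927,-49,216.97-(299)*.11443])
for nme,y,z in(("tabtop c",0,79),("tab +18",18,79),("tab -18",-18,79),("axle lo",-22,14)):
    X=hook+u*y+n*z;print(nme,proj(T,X),proj(S,X))
E
```

```text
tabtop c [[305.424 163.805]] [[313.971 178.12 ]]
tab +18 [[296.413 162.714]] [[309.518 174.788]]
tab -18 [[314.399 164.892]] [[318.518 181.522]]
axle lo [[310.7  169.22]] [[315.946 205.582]]
```

View pics/m3.png

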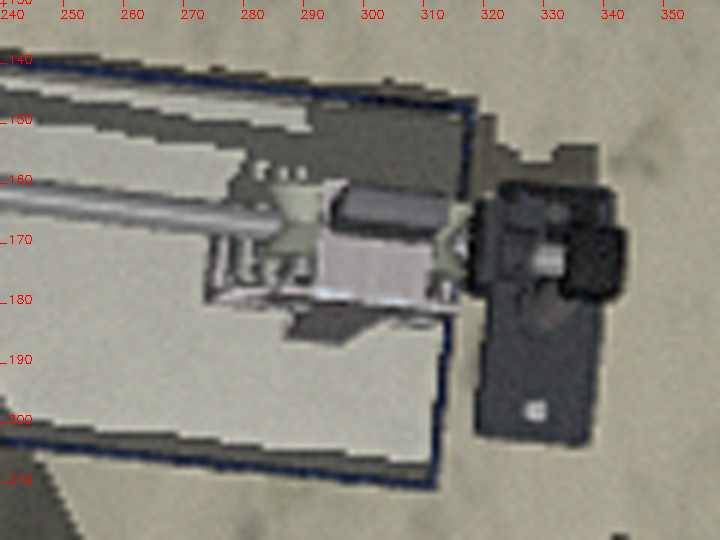

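View pics/m1.png

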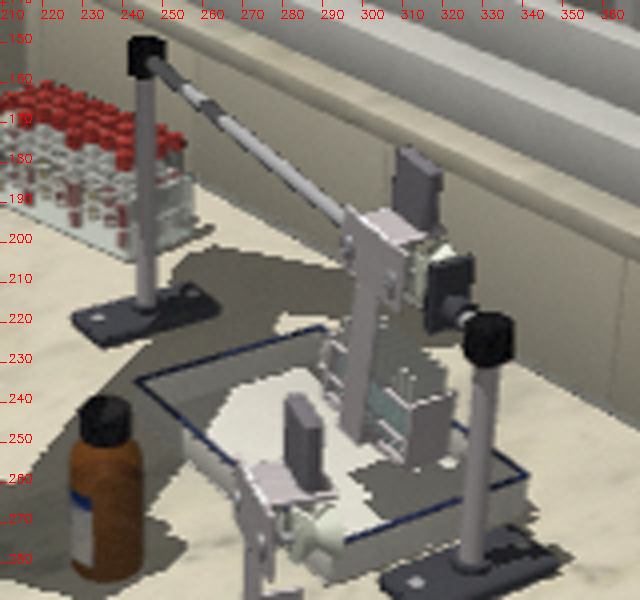

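The carrier has moved the last ~2 px and its roller is now at the plate. The tab spans 294–312 in the top view against 296–314 predicted, about 4 mm. One last stillness check.

Request:
{"method": "drive_tool", "body": {
  "plan": [
    [[0,0,0],0],
    [[0,0,0],0],
    [[0,0,0],0],
    [[0,0,0],0],
    [[0,0,0],0],
    [[0,0,0],0],
    [[0,0,0],0],
    [[0,0,0],0],
    [[0,0,0],0],
    [[0,0,0],0],
    [[0,0,0],0],
    [[0,0,0],0]
  ]
}}

```text
clock: 18.25
position: [630.5, 175.1, 345.3]
ee_rot: [-0.674, 0.739, 0.0, -0.0]
contact_force: [0.7, 0.6, 0.7]
gripper_width: 85.1
```

```bash
python3 - <<'E'
from ov import *
im=arm.get_image("top")["image"][:,:,::-1].copy();old=cv2.imread("pics/m2.png");t0=cv2.imread("pics/top0.png")
f=lambda a,b,s:cv2.phaseCorrelate(*[np.float32(cv2.cvtColor(q[s],cv2.COLOR_BGR2GRAY)) for q in(a,b)])
c=np.s_[155:190,285:316]
print("shift loaded since last",f(old,im,c),cv2.absdiff(im[c],old[c]).mean())
print("empty",f(t0,im,np.s_[215:275,318:375]))
cv2.imwrite("pics/n2.png",im);zoom(im,240,130,120,90,6,"pics/n3.png")
E
```

```text
shift loaded since last ((0.09464774865276127, 0.025005887374934588), 1.0034127456860409) 3.009831029185868
empty ((-0.0039918481044836085, 0.01255933155486133), 0.9893230477968852)
```

View pics/n3.png

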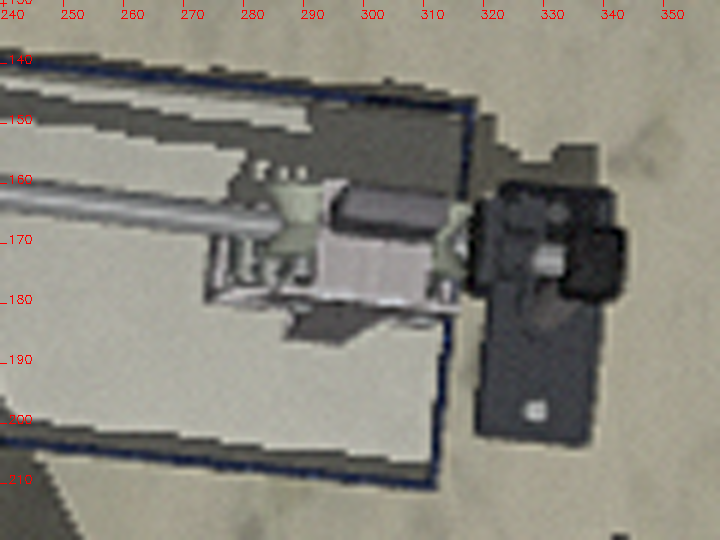

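The carrier is still, with its roller against the stop plate at (317,169), and the empty carrier hasn't moved. Handing in.

```bash
python3 -c "
from bench import arm
print(arm.job_done())"
```

```text
the job is handed in; nothing more can be done
None
```

I hung the loaded carrier on the rail at the marked high point and let go. It rolled down by itself and now hangs still at the stop. I handed the job in shortly after 18.3 s on the clock; no verdict is reported.

- **Placing:** I gripped the carrier by its tab, brought the bar in through the hook's mouth and lowered it until the wrist force showed the bar carrying it. A small sideways load showed while seating, so I moved the carrier back about 1–2 mm to centre the rollers before opening the fingers.
- **Rolling down:** I held the arm still with the fingers open for about 2 s while it rolled away, then raised it 70 mm. The force readings then stayed below about 1 N.
- **At the stop:** The roller is against the plate, and the carrier hangs parallel to the bar, about 6.5° from upright. It shifted only 0.1 px in the last 1.6 s.
- **Empty carrier:** It did not move; the picture shift was under 0.02 px.
- **What disagreed:** One picture taken about 3 s after release still showed the carrier a few millimetres short of the plate, and it had settled by the next picture. Its final place along the rail is about 4 mm uphill of my own estimate, inside the 15 mm limit.

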